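# Hang the serving board on the leaning rack

## Task

Take the wooden serving board out of its slotted stand and hang it by its hole on the peg of the leaning rack, pushed fully home so that it lies flat against the rack and hangs straight, then let go. Somebody has shifted the peg sideways along its rail, so look or feel for it. Leave the other things where they stand.

Things in the scene. Friction and masses are not known exactly. Their poses are not given: they have to be found in the camera images.
- board: Loose board of light wood with a darker strip along top and bottom edges, 14 mm thick (its x), 150 mm wide (y), 190 mm high (z), 0.2 to 0.4 kg. Starts upright, sunk 32 mm in the stand's slot. Origin: centre of its bottom edge; z points to the edge near the hole (on top at the start). Both faces are alike; either may lie against the rack.
- hole (a point): Centre of the board's round through hole, 18 mm in diameter, along the board's x axis; on its middle line, half way through the thickness, 148 mm above the bottom edge.
- holder: Fixed low wooden stand, 74 x 130 mm, 44 mm high, with a slot 19 mm wide along its y axis, open upward and at both ends. The slot's floor is 12 mm above the worktop. Origin: centre of its underside. The board is drawn straight up out of it.
- rail: Upper wooden crossbar of the fixed rack, which leans back 35 degrees: 200 mm long (y), 24 high (z), 12 thick. Origin: middle of its front face. z points up along the lean, -x out of the front, 35 degrees above level. A second bar 118 mm lower has its face in the same plane; the hung board lies flat on both. Its top then stands 30 mm above this bar, with room for a finger behind.
- board_top (a point): Middle of the board's top edge, 42 mm above the hole's centre: grasp the board here across its thickness. Fingertips up to 25 mm below this edge stay clear of the hole and of the rail.
- rack: The whole fixed rack with its base plate 230 x 210 x 14 mm; origin at the centre of its underside, front to its own -x. One steel peg sticks square out of the upper bar's front face, at the height of rail's origin: 12 mm thick, 46 mm long, domed end. It is clamped (holds 80 N) anywhere from y = -16 to +16 mm in the rail's frame, and that is not reported: find it by camera or touch.
- tin: Bystander: food tin, 75 mm across, 58 mm high; origin at the centre of its underside, z up. Leave alone.
- glass: Bystander: drinking glass, 81 mm across, 92 mm high; origin at the centre of its underside, z up. Leave alone.
- jar: Bystander: jar with a lid, 64 mm across, 94 mm high; origin at the centre of its underside, z up. Leave alone.
Mind the look-alikes: they are no part of the job. Of the things like the holder, leave any that is black or purple; of the rest the larger one is meant.

How it is judged:
On the way:
1. the board is lifted clear of the stand (height (world z) of board above 0.05 m and contact force between board and holder below 0.1 N and contact force between the fingers and board above 1 N), for 0.1 s.
At the end, for the whole second after the job is handed in: The board hangs at rest on the peg through its hole: hole centre within 13 mm of the rail's front plane (7 when flat), 9 mm below to 6 mm above the peg's height, within 24 mm of the rail's middle; board parallel to the rail's front within 0.1 rad and straight within 0.2 rad (x of hole in the frame of rail between -0.013 and 0 m and z of hole in the frame of rail between -0.009 and 0.006 m and y of hole in the frame of rail between -0.024 and 0.024 m and angle between the x axis of board and the x axis of rail, either way round below 0.1 rad and angle between the z axis of board and the z axis of rail, either way round below 0.2 rad and contact force between board and rail above 0.5 N and linear speed of board below 0.02 m/s); the robot touches nothing.
It fails at once if the tin is shifted by more than 40 mm or tipped (distance of tin from where it was at the start of the episode above 0.04 m or angle between tin's own z axis and vertical above 0.5 rad).
It fails at once if the glass is shifted by more than 40 mm or tipped (distance of glass from where it was at the start of the episode above 0.04 m or angle between glass's own z axis and vertical above 0.5 rad).
It fails at once if the jar is shifted by more than 40 mm or tipped (distance of jar from where it was at the start of the episode above 0.04 m or angle between jar's own z axis and vertical above 0.5 rad).
It also fails if it takes over 45 s, if anything falls off the work surface, if the arm or the gripper's body presses on something with over 40 N, if the wrist force passes 120 N, or if a joint passes its speed limit or range.

## Robot

A 6-joint arm with a two-finger parallel gripper is mounted at the origin on the work surface; the furniture and walls round the work are solid. World frame = base frame: x ahead of the robot, y to its left, z up, the work surface at z = 0. Lengths are in m, angles in rad, forces in N, time in s.
With the tool pointing down it reaches from about 0.3 to 0.875 m from the base axis. Payload 6.4 kg.
Tool frame: the origin (TCP) lies where the fingers leave the gripper's body, on its centre line; the fingertips stand 73 mm ahead of it and the grasp point (between the pads) lies 54 mm ahead of it; z points along the fingers, y is the line along which they close (so a half turn about z gives the same grasp; the last joint's range is limited). The gripper opens to 85 mm and grips with 20 to 120 N. Pads are 22 mm wide; open, the fingers measure 114 mm over their backs; the gripper's body (76 mm by 85 mm) begins 54 mm behind the grasp point. The pads swing forward as they close: fully open they stand 13 mm farther back than shut.
Start: joints at [0.943, 0.181, 1.607, -0, 1.354, -0.206], TCP at [0.235, 0.525, 0.304] pointing down, gripper open.
Joint ranges: [-2.99, 2.99], [-0.89, 2.07], [0.3, 2.58], [-1.14, 4.28], [0, 2.63], [-3.12, 3.12]. Speed limits (rad/s): [2.57, 2.57, 3.01, 3.14, 3.14, 3.14].

## Interface

Orientations are given as a unit quaternion [x, y, z, w].
In Python, from station import r gives the robot as it stands.
- The arm moves only by the tool apply_moves, never from a script. Its argument "targets" is text: rows parted by semicolons, each of 5 numbers parted by spaces: the finger opening in mm, from 0 to 85.4, then the shift along the tool's x, y, z normalised to -1 to 1, where 1 is 0.6 m, then the turn about the tool's z normalised to -1 to 1, where 1 is 180 degrees. In form: fingers dx dy dz turn; .... A call has 1 to 10 rows; each row is the pose to reach, as a shift and turn from the pose commanded when the call began, along the tool's axes at that moment, turning the shorter way round; what a row does not reach only later rows make up. A row lasts 1/10 s, in which the tool goes at most 50 mm and 8.59 degrees, less where a joint would pass 70% of its speed; a pose out of reach is approached as far as the arm can. A call with a number of a shift or a turn outside -1 to 1 is refused whole. A call with a gripper value outside its range is refused whole. The fingers move at their own pace and stop on an object; the grip force is fixed at half the most. Time passes only in rows, so rows that repeat a pose let the fingers close. It gives the time, the measured TCP pose, the force, the opening and the grip force at its end, in the units of the state.
- r.observe(): the state, without advancing time (a new reading comes with each control period).
- r.grab_frame(name): name is "scene" or "top" or "wrist"; returns (picture, depth): 420x560x3 uint8, blue, green, red; 420x560 float32, m along the optical axis (not along the pixel's ray), 0 where there is no reading.
- r.calibration(name): a dict with "fx", "fy", "cx", "cy" (pixels), "cam_to_world" (4x4, takes a point from camera to world coordinates). Camera axes: x right, y down, z forward; pixel columns grow to the right and rows downward; lengths in m; the calibration is good to about 2 mm. The wrist camera is an equidistant fisheye: a pixel r from the principal point sees the ray r / f radians off the axis. A picture is of the moment at which its call begins: read the wrist's pose just before it. calibration takes no time and is no camera call; for the wrist camera it gives the pose at the moment of the call.
- r.hand_in(): hands the job in; it is judged then, once.
The state is a dict: "time": time; "q": joint angles; "qvel": joint speeds; "effort": joint torques, N m; "eef_pos": TCP position; "tcp_rot": TCP orientation; "contact_force": force on the tool from outside, world axes, zero at the start; "torque": the same for the moment, N m; "gripper_width": opening from 0.0 (shut) to 1.0 (fully open); "grasp_force": force on a finger pad.
Only numpy, scipy, OpenCV 4.12 (cv2) and the standard library are available. Lean on these libraries where they do the work, as an engineer would, in place of code of your own. Each camera call takes 0.05 s, during which the arm holds its last target. There are 200 camera calls.

## Working session

There is one attempt and no reset: what is moved stays moved. The work goes in short steps, Python scripts to look and compute and a tool call to move; the robot and the scene stay as the last step left them, time stands still between calls to the robot, and variables do not carry over. Pictures are saved under pics/ and viewed, at most 10 in all, crops included, and the job is handed in when it is done.

Besides the shell and the picture viewer there is one more tool, called after "Emit:" as a command line: name --argument value ..., lists and objects as JSON in quotes. apply_moves: Moves the arm, as the interface text tells. Its arguments: {"type":"object","properties":{"targets":{"type":"string"}},"required":["targets"]}

```bash
mkdir -p pics; cat > h.py <<'E'
import numpy as np, cv2
from station import r
def pts(name):
    im,d=r.grab_frame(name); c=r.calibration(name)
    v,u=np.mgrid[:420,:560]
    P=np.stack([(u-c['cx'])/c['fx']*d,(v-c['cy'])/c['fy']*d,d],-1)
    T=np.array(c['cam_to_world']); W=P@T[:3,:3].T+T[:3,3]
    W[d==0]=np.nan
    return im,d,W,c
E
python3 - <<'E'
from h import *
for n in("scene","top"):
    im,d,W,c=pts(n); np.savez(n,im=im,W=W); cv2.imwrite(f"pics/{n}0.png",im)
    print(n,c['fx'],np.round(c['cam_to_world'],3).tolist())
print(r.observe())
E
```

```text
scene 453.55575338987785 [[-0.768, -0.491, 0.412, -0.208], [-0.641, 0.59, -0.491, 0.724], [-0.002, -0.641, -0.767, 1.351], [0.0, 0.0, 0.0, 1.0]]
top 403.5334320011104 [[-0.017, -0.99, 0.139, 0.225], [-1.0, 0.016, -0.013, -0.013], [0.011, -0.139, -0.99, 1.491], [0.0, 0.0, 0.0, 1.0]]
{'time': 0.1, 'q': array([ 9.42707314e-01,  1.81517043e-01,  1.60789963e+00,  1.20537257e-05,
        1.35379429e+00, -2.06324778e-01]), 'qvel': array([-1.08136518e-04, -1.99344661e-03, -1.60768519e-03, -1.42906998e-03,
       -2.03931351e-03,  4.27403660e-05]), 'effort': array([-3.49499878e-04, -4.45879626e+01, -3.52240419e+01, -2.72740472e-04,
        4.05054292e-03, -5.09867596e-05]), 'eef_pos': array([0.23515512, 0.52430112, 0.30304991]), 'tcp_rot': array([ 2.09323762e-01,  9.77846055e-01, -7.37362887e-04, -3.33255401e-04]), 'contact_force': array([0.41837609, 0.39767623, 0.23933185]), 'torque': array([ 0.04096176,  0.01946679, -0.01000366]), 'grasp_force': 0.0, 'gripper_width': 0.996452110346218}
```

View pics/scene0.png

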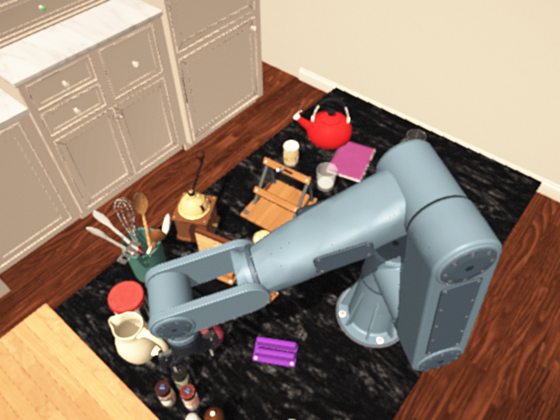

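View pics/top0.png

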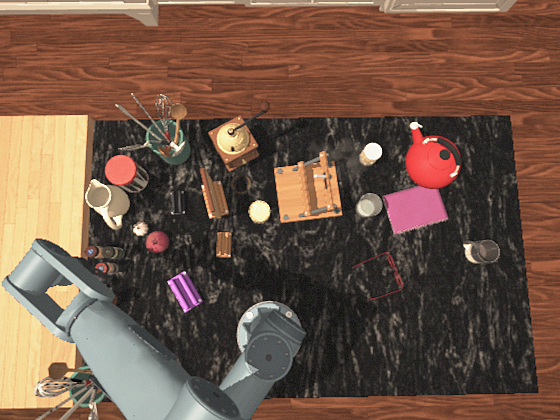

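The top view shows the stand with the board near (212,195), a small look-alike at (224,245), a black one at (178,200), a purple one at (184,292), and the rack at (308,187). The tin is near (260,211), the glass at (369,205) and the jar at (371,154).

```bash
python3 - <<'E'
from h import *
z=np.load("top.npz"); im,W=z['im'],z['W']
cv2.imwrite("pics/crop1.png",cv2.resize(im[135:265,160:350],None,fx=4.2,fy=4.2,interpolation=cv2.INTER_CUBIC))
np.set_printoptions(linewidth=200,suppress=True)
def fit(name,m):
    P=W[m]; print(name,len(P),P.mean(0).round(4),P.min(0).round(3),P.max(0).round(3))
    rc=cv2.minAreaRect((P[:,:2]*1000).astype(np.float32)); print('   rect',rc)
v,u=np.mgrid[:420,:560]
Z=W[...,2]
box=lambda a,b,c,d:(u>=a)&(u<b)&(v>=c)&(v<d)
b=box(190,240,155,232)
fit('boardtop',b&(Z>.19)); fit('board',b&(Z>.15)); fit('holder',b&(Z>.035)&(Z<.05))
k=box(265,350,140,230)
fit('base',k&(Z>.008)&(Z<.02)); fit('rack hi',k&(Z>.1))
print((Z[140:230:4,268:348:3]*1000).round())
E
```

```text
boardtop 203 [0.4871 0.192  0.2006] [0.415 0.169 0.193] [0.56  0.217 0.208]
   rect ((488.52288818359375, 192.43685913085938), (149.6266326904297, 14.414015769958496), 13.729679107666016)
board 267 [0.4852 0.1903 0.1931] [0.415 0.169 0.15 ] [0.561 0.217 0.208]
   rect ((488.54241943359375, 192.35707092285156), (149.6266326904297, 14.578313827514648), 13.729679107666016)
holder 176 [0.4954 0.177  0.0429] [0.416 0.126 0.035] [0.615 0.229 0.049]
   rect ((522.2285766601562, 186.10641479492188), (86.98660278320312, 203.3301544189453), 80.43138122558594)
base 2358 [ 0.5109 -0.1411  0.0135] [ 0.369 -0.305  0.008] [ 0.713 -0.01   0.02 ]
   rect ((544.826416015625, -155.42312622070312), (285.9073181152344, 335.0342102050781), 86.26241302490234)
rack hi 581 [ 0.5195 -0.1986  0.1641] [ 0.421 -0.243  0.1  ] [ 0.619 -0.155  0.202]
   rect ((519.8258056640625, -196.81915283203125), (199.70359802246094, 75.04473114013672), 5.621260166168213)
[[  3.  -7.  -1.  -2.  -1.   2.  -4.  -1.   3.   0.  -2.   3.   4.   2.   3.   5.   0.  -3.   1.  -5.  -2.   2.   3.   2.   4.  -3.   1.]
 [ -0.  -0.  -0.  -3
[... 2316 characters left out ...]
-6.   5.]
 [ 54.  -6.   1.  -2.   9.  15.  23.  16.  18.  23.  18.  20.  36.  74.  83.  84.  93.   9.  12.  nan  15.  12.   8.  24.  16.   2.  -5.]
 [ 58.  -1.  -1.  -0.  -7.  16.  21.   9.  12.   9.  19.  25.  11.   7.  21.  10.  16.   9.   6.  16.  11.   5.   2.  -3.   1.  -1.   3.]
 [  3.   4.   2.  -4.   1.  11.  13.  11.  11.  13.   9.  -2.  -1.  -8.  -4.  -1.   2.  -2.   2.  -3.   3.  -7.  -1.  -0.  -4.   1.   1.]
 [ -0.   1.  -2.  -1.   1.  -2.  -6.  -8.   5.  -1.  -4.  -3.   2.  -4.  -2.   1.  -5.   2.   2.   2.  -6.  -6.   0.   2.   5.  -8.   0.]
 [  5.  -2.  -1.  -4.   3.   1.   1.  -3.  -1.   1.   1.  -4.   3.   3.  -4.  -2.  -2.  -3.  -9.  -4.  -7.   2.  -9.   6.   1.  -0.   2.]]
```

View pics/crop1.png

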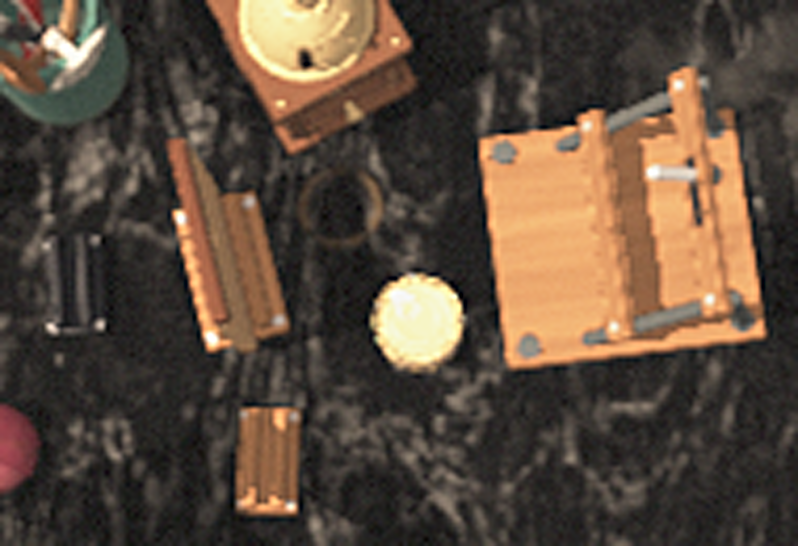

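The crop shows the board's dark top edge running (170,140)–(235,345) in its stand. The rack faces left (world +y). Its steel peg is at about (650–690,172) and the tin at (418,320). A clear glass ring sits at (340,205) between board and rack, so the board has to be carried over it. Next I fit the rack face and the peg from both cameras.

```bash
cat > rack.py <<'E'
from h import *
from scipy.optimize import least_squares
np.set_printoptions(suppress=True,precision=4,linewidth=160)
C,S=np.cos(np.radians(35)),np.sin(np.radians(35))
def rot(yaw):  # columns: rail x (into rack), y, z(up lean)
    f=np.array([-np.sin(yaw),np.cos(yaw),0]); k=np.array([0,0,1.])
    z=C*k-S*f; x=-(C*f+S*k); return np.stack([x,np.cross(z,x),z],1)
def cloud(name,n=6):
    A=[pts(name) for _ in range(n)]
    return A[0][0],np.nanmedian([a[2] for a in A],0)
if __name__=="__main__":
  for n in("top","scene"):
    im,W=cloud(n); np.savez(n,im=im,W=W)
    P=W.reshape(-1,3); P=P[np.isfinite(P).all(1)]
    P=P[(np.abs(P[:,0]-.52)<.15)&(np.abs(P[:,1]+.17)<.13)&(P[:,2]>.04)&(P[:,2]<.25)]
    yaw=np.radians(5.6); O=np.array([.52,-.2,.165])
    for it in range(15):
        R=rot(yaw); L=(P-O)@R
        up=(np.abs(L[:,0])<.005)&(np.abs(L[:,2])<.015)&(np.abs(L[:,1])<.11)
        lo=(np.abs(L[:,0])<.005)&(np.abs(L[:,2]+.118)<.015)&(np.abs(L[:,1])<.11)
        F=P[up|lo]
        # plane with fixed lean: yaw and offset
        g=lambda p:(F-O)@rot(p[0])[:,0]-p[1]
        s=least_squares(g,[yaw,0],loss='soft_l1',f_scale=.003).x
        yaw=s[0]; O=O+rot(yaw)[:,0]*s[1]
        L=(P-O)@rot(yaw); up=(np.abs(L[:,0])<.006)&(np.abs(L[:,1])<.12)&(np.abs(L[:,2])<.022)
        lo=(np.abs(L[:,0])<.006)&(np.abs(L[:,1])<.12)&(np.abs(L[:,2]+.118)<.022)
        U=L[up]; q=lambda a:(np.percentile(a,3)+np.percentile(a,97))/2
        if it<10: O=O+rot(yaw)@np.array([0,q(U[:,1]),q(U[:,2])])
    L=(P-O)@rot(yaw)
    print(n,'yaw',np.degrees(yaw),'O',O,up.sum(),lo.sum(),'z ext',np.percentile(U[:,2],[3,97]),'y ext',np.percentile(U[:,1],[1,99]),'lo z',np.percentile(L[lo][:,2],[3,97]),'lo x',L[lo][:,0].mean(),'up x',U[:,0].mean())
    pg=(L[:,0]<-.012)&(L[:,0]>-.06)&(np.abs(L[:,1])<.04)&(np.abs(L[:,2])<.025)
    print(' peg n',pg.sum(), L[pg][np.argsort(L[pg][:,0])][::max(1,pg.sum()//14)])
E
python3 rack.py
python3 - <<'E'
import numpy as np,cv2
a=np.load('scene.npz')['im'][150:245,225:345]
cv2.imwrite('pics/crop2.png',cv2.resize(a,None,fx=6,fy=6,interpolation=cv2.INTER_CUBIC))
E
```

```text
top yaw 6.143451170112552 O [ 0.5188 -0.1988  0.1707] 354 303 z ext [-0.0116  0.0116] y ext [-0.0972  0.0988] lo z [-0.1297 -0.1062] lo x 0.00045433675580563846 up x 0.00018111001444120147
 peg n 35 [[-0.0465  0.0156  0.0013]
 [-0.0453  0.0192  0.0008]
 [-0.0447  0.0117  0.0035]
 [-0.0422  0.0189  0.0022]
 [-0.0407  0.015   0.0047]
 [-0.0391  0.0187  0.0036]
 [-0.037   0.0149  0.0054]
 [-0.0351  0.0187  0.004 ]
 [-0.0326  0.015   0.0054]
 [-0.0282  0.0152  0.0055]
 [-0.0271  0.0123  0.0037]
 [-0.0257  0.0095  0.0016]
 [-0.022   0.0159  0.0037]
 [-0.0205  0.0099  0.0008]
 [-0.0192  0.02    0.0015]
 [-0.0179  0.0095  0.0028]
 [-0.014   0.0204  0.0008]
 [-0.012   0.01    0.0014]]
scene yaw 6.220950115936072 O [ 0.5155 -0.1954  0.1691] 323 309 z ext [-0.0116  0.0116] y ext [-0.0978  0.0978] lo z [-0.1298 -0.1066] lo x 0.0001337588914908987 up x 6.553046856885123e-05
 peg n 18 [[-0.0465  0.0158  0.0002]
 [-0.0461  0.0172  0.0035]
 [-0.046   0.0147 -0.0032]
 [-0.0445  0.013   0.0012]
 [-0.0439  0.0119 -0.0022]
 [-0.0419  0.0104  0.0021]
 [-0.0406  0.0097 -0.0016]
 [-0.0402  0.0161  0.0034]
 [-0.039   0.0129  0.0047]
 [-0.0326  0.012   0.0045]
 [-0.0313  0.0113  0.0008]
 [-0.0303  0.0105 -0.0028]
 [-0.0262  0.0098  0.001 ]
 [-0.0234  0.0123  0.0036]
 [-0.0206  0.0109 -0.0039]
 [-0.0178  0.011   0.0037]
 [-0.0168  0.0101  0.    ]
 [-0.0164  0.0166  0.0051]]rack.py:10: RuntimeWarning: All-NaN slice encountered
  return A[0][0],np.nanmedian([a[2] for a in A],0)
```

View pics/crop2.png

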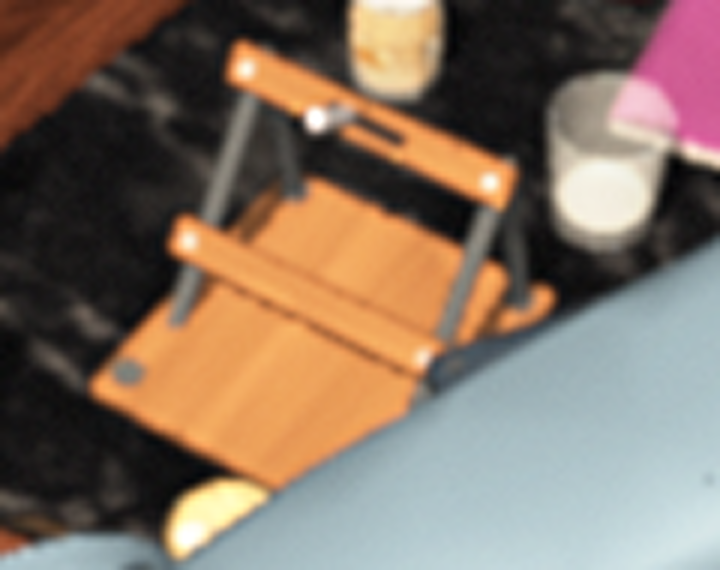

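The picture agrees with the fits: the peg is right of the slot at crop (320,118), and the two bars are clear. Both cameras put the rail origin near (0.517,-0.197,0.170) with yaw 6.2° and the peg at y≈+15 mm. That fits the ±16 mm range and the 46 mm peg length.

The tool can only point down, so the board must be threaded near-vertical and then swung home over the lower bar. I'll check the corridor and plan the grasp.

```bash
cat >> h.py <<'E'
from scipy.spatial.transform import Rotation as Ro
def plan(target,yang=None,o=None):
    """print normalised shift (tool axes) and turn to world target with tool-y at world angle yang (deg)"""
    o=o or r.observe(); R=Ro.from_quat(o['tcp_rot']).as_matrix()
    d=R.T@(np.array(target)-o['eef_pos'])/0.6
    a=np.degrees(np.arctan2(R[1,1],R[0,1]))
    t=0 if yang is None else -(((yang-a)+180)%360-180)/180
    print('shift',d.round(4),'turn',round(t,4),'tooly ang',a.round(2),'pos',o['eef_pos'].round(4),'tilt',np.degrees(np.arccos(-R[2,2])).round(2))
E
python3 - <<'E'
from h import *
z=np.load('top.npz'); W=z['W'];P=W.reshape(-1,3);P=P[np.isfinite(P).all(1)]
v,u=np.mgrid[:420,:560]
m=(u>=190)&(u<240)&(v>=155)&(v<232)&(W[...,2]>.192)
Q=W[m];print(Q[:,2].mean(),cv2.minAreaRect((Q[:,:2]*1000).astype(np.float32)))
for y in np.arange(-.3,.6,.1):
    s=P[(P[:,1]>=y)&(P[:,1]<y+.1)]
    print(round(y,1),[ (round(x,2),round(float(s[(s[:,0]>=x)&(s[:,0]<x+.08),2].max(initial=0)),3)) for x in np.arange(.2,.76,.08)])
plan([.4885,.1924,.300],103.7)
E
```

```text
0.20069593989019732 ((488.07769775390625, 192.69052124023438), (148.16650390625, 14.017854690551758), 13.680784225463867)
-0.3 [(np.float64(0.2), 0.004), (np.float64(0.28), 0.006), (np.float64(0.36), 0.18), (np.float64(0.44), 0.181), (np.float64(0.52), 0.181), (np.float64(0.6), 0.175), (np.float64(0.68), 0.003), (np.float64(0.76), 0.003)]
-0.2 [(np.float64(0.2), 0.004), (np.float64(0.28), 0.003), (np.float64(0.36), 0.133), (np.float64(0.44), 0.173), (np.float64(0.52), 0.199), (np.float64(0.6), 0.18), (np.float64(0.68), 0.006), (np.float64(0.76), 0.005)]
-0.1 [(np.float64(0.2), 0.004), (np.float64(0.28), 0.005), (np.float64(0.36), 0.057), (np.float64(0.44), 0.058), (np.float64(0.52), 0.021), (np.float64(0.6), 0.018), (np.float64(0.68), 0.271), (np.float64(0.76), 0.004)]
0.0 [(np.float64(0.2), 0.004), (np.float64(0.28), 0.004), (np.float64(0.36), 0.06), (np.float64(0.44), 0.06), (np.float64(0.52), 0.005), (np.float64(0.6), 0.186), (np.float64(0.68), 0.272), (np.float64(0.76), 0.125)]
0.1 [(np.float64(0.2), 0.01), (np.float64(0.28), 0.033), (np.float64(0.36), 0.203), (np.float64(0.44), 
[... 385 characters left out ...]
082), (np.float64(0.36), 0.056), (np.float64(0.44), 0.032), (np.float64(0.52), 0.275), (np.float64(0.6), 0.283), (np.float64(0.68), 0.304), (np.float64(0.76), 0.283)]
0.4 [(np.float64(0.2), 0.619), (np.float64(0.28), 0.597), (np.float64(0.36), 0.057), (np.float64(0.44), 0.065), (np.float64(0.52), 0.148), (np.float64(0.6), 0.277), (np.float64(0.68), 0.307), (np.float64(0.76), 0.31)]
0.5 [(np.float64(0.2), 0.596), (np.float64(0.28), 0.594), (np.float64(0.36), 0.171), (np.float64(0.44), 0.172), (np.float64(0.52), 0.172), (np.float64(0.6), 0.147), (np.float64(0.68), 0.005), (np.float64(0.76), 0.003)]
shift [-0.6116 -0.3325  0.0065] turn -0.2104 tooly ang 65.83 pos [0.2354 0.5246 0.3039] tilt 0.0
```

Emit:
apply_moves --targets "85 -0.61 -0.333 0.005 -0.21;85 -0.61 -0.333 0.005 -0.21;85 -0.61 -0.333 0.005 -0.21;85 -0.61 -0.333 0.005 -0.21;85 -0.61 -0.333 0.005 -0.21;85 -0.61 -0.333 0.005 -0.21;85 -0.61 -0.333 0.005 -0.21;85 -0.61 -0.333 0.005 -0.21;85 -0.61 -0.333 0.005 -0.21;85 -0.61 -0.333 0.005 -0.21"

```text
time: 1.7
eef_pos: [0.49, 0.1889, 0.301]
tcp_rot: [-0.116, 0.993, -0.001, 0.001]
contact_force: [0.0, 0.5, 0.1]
gripper_width: 0.999
grasp_force: 0.0
```

```bash
python3 -c "
from h import *
plan([.4882,.1925,.257],103.7)"
```

```text
shift [0.0016 0.0067 0.0734] turn -0.0021 tooly ang 103.33 pos [0.49   0.1889 0.301 ] tilt 0.1
```

Emit:
apply_moves --targets "85 0 0 0.04 -0.002;85 0 0 0.073 -0.002;85 0 0 0.073 -0.002"

```text
time: 2.0
eef_pos: [0.4855, 0.1927, 0.2543]
tcp_rot: [-0.122, 0.993, 0.0, -0.003]
contact_force: [-1.7, -0.1, -0.7]
gripper_width: 0.997
grasp_force: 0.0
```

```bash
python3 -c "
from h import *
plan([.4882,.1925,.257],103.7)"
```

```text
shift [-0.0043 -0.0015 -0.0045] turn 0.0017 tooly ang 104.01 pos [0.4855 0.1927 0.2543] tilt 0.33
```

Emit:
apply_moves --targets "0 0 0 0 0;0 0 0 0 0;0 0 0 0 0;0 0 0 0 0;0 0 0 0 0;0 0 0 0 0;0 0 0 0 0"

```text
time: 2.7
eef_pos: [0.4881, 0.1926, 0.2579]
tcp_rot: [-0.122, 0.993, 0.0, 0.001]
contact_force: [1.1, 1.4, 5.0]
gripper_width: 0.144
grasp_force: 60.2
```

```bash
python3 -c "
from h import *
plan([.4855,.1925,.254],103.7);o=r.observe();print(o['gripper_width']*85.4,o['grasp_force'],o['contact_force'])"
```

```text
shift [0.0042 0.0009 0.0065] turn 0.0016 tooly ang 103.99 pos [0.4881 0.1926 0.2579] tilt 0.1
12.32155806133884 60.21577835083008 [1.09020667 1.36904511 4.97802847]
```

Emit:
apply_moves --targets "0 0 0 -0.03 0;0 0 0 -0.07 0;0 0 0 -0.11 0;0 0 0 -0.15 0;0 0 0 -0.19 0;0 0 0 -0.23 0;0 0 0 -0.23 0;0 0 0 -0.23 0"

```text
time: 3.5
eef_pos: [0.4872, 0.1924, 0.394]
tcp_rot: [-0.122, 0.993, -0.0, -0.001]
contact_force: [0.1, -0.0, -3.8]
gripper_width: 0.148
grasp_force: 59.4
```

```bash
python3 - <<'E'
from h import *
from rack import rot
yaw=np.radians(6.2);f=np.array([-np.sin(yaw),np.cos(yaw),0]);y=np.array([np.cos(yaw),np.sin(yaw),0])
O=np.array([.5172,-.1971,.170]);p=O+.0152*y
s=p+.12*f; s[2]=.397
print(s); plan(s,96.2);o=r.observe();print(o['gripper_width']*85.4,o['grasp_force'],o['contact_force'],o['time'])
E
```

```text
[ 0.5194 -0.0762  0.397 ]
shift [ 0.0563 -0.4473 -0.005 ] turn 0.0433 tooly ang 103.99 pos [0.4872 0.1924 0.394 ] tilt 0.06
12.664988411936884 59.36781942844391 [ 0.1264 -0.0002 -3.7907] 3.5
```

Emit:
apply_moves --targets "0 0.01 -0.05 0 0.01;0 0.015 -0.11 0 0.02;0 0.02 -0.17 0 0.03;0 0.03 -0.23 0 0.04;0 0.04 -0.29 0 0.0433;0 0.05 -0.35 0 0.0433;0 0.0563 -0.41 0 0.0433;0 0.0563 -0.447 0 0.0433;0 0.0563 -0.447 0 0.0433;0 0.0563 -0.447 0 0.0433"

```text
time: 4.5
eef_pos: [0.5189, -0.076, 0.3928]
tcp_rot: [-0.053, 0.999, 0.001, -0.002]
contact_force: [-0.1, 0.3, -2.8]
gripper_width: 0.142
grasp_force: 59.3
```

```bash
cat > meas.py <<'E'
from rack import *
def board():
    im,W=cloud("top",5); o=r.observe(); t=o['eef_pos']
    m=(np.hypot(W[...,0]-t[0],W[...,1]-t[1])<.1)
    return im,W,o,m
if __name__=="__main__":
    import sys
    im,W,o,m=board(); cv2.imwrite(f"pics/{sys.argv[1]}.png",cv2.resize(im[110:250,220:400],None,fx=4,fy=4,interpolation=cv2.INTER_CUBIC))
    print(o['eef_pos'],o['time'])
    Rt=Ro.from_quat(o['tcp_rot']).as_matrix()
    L=(W-o['eef_pos'])@Rt
    zt=L[...,2]
    k=(np.abs(L[...,0])<.1)&(np.abs(L[...,1])<.014)&(zt>.035)&(zt<.09)
    Q=L[k]; print(k.sum(),'tool-frame: x',np.percentile(Q[:,0],[0,2,98,100]),'y',np.percentile(Q[:,1],[2,50,98]),'z',np.percentile(Q[:,2],[2,25,50,75,98]))
E
python3 meas.py m1
```

```text
[ 0.5194 -0.0749  0.3948] 4.75
136 tool-frame: x [0.0093 0.0118 0.0741 0.0742] y [-0.009  -0.0003  0.0091] z [0.0533 0.0572 0.0585 0.0603 0.0861]
```

View pics/m1.png

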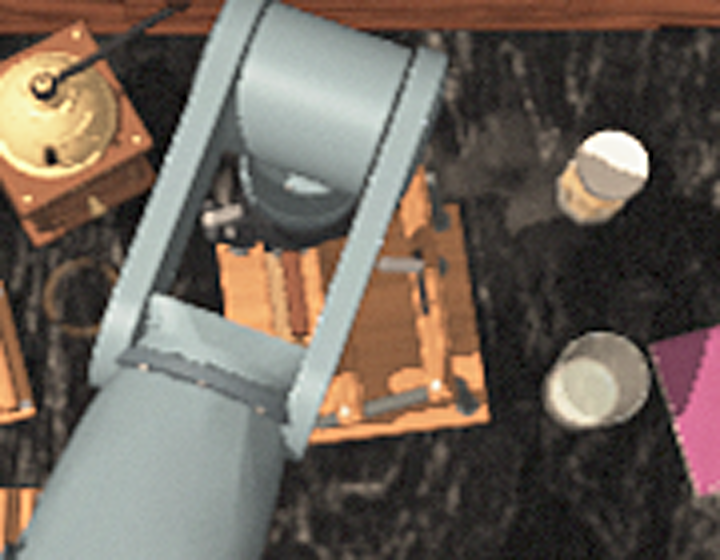

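The board hangs square in the grip. Its near end is 74 mm from the tool axis, so it is centred, and its top edge is 58 mm ahead of the TCP. The peg is visible at (400,265) in the crop. Now I compute the threading path: lean the board against the lower bar's bottom corner so it tilts in the grip, then follow the peg in.

```bash
cat > path.py <<'E'
from h import *
from scipy.optimize import brentq
yaw=np.radians(6.2);f=np.array([-np.sin(yaw),np.cos(yaw),0]);y=np.array([np.cos(yaw),np.sin(yaw),0]);k=np.array([0,0,1.])
p=np.array([.5188,-.1988,.1707])+.0148*y
c,s=np.cos(np.radians(35)),np.sin(np.radians(35))
ZT=.0583; PV=.008
def tcp(hs,hz,th):
    g=.042-PV
    return p+(hs-g*np.sin(th))*f+(hz+g*np.cos(th)+ZT+PV)*k
def ond(d,dz=0):  # hole at distance d on the peg axis, back face on lower bar's bottom corner
    ph=brentq(lambda a:.130*np.tan(a)+.007/np.cos(a)-d,0,.6)
    th=np.radians(35)-ph; return tcp(d*c-0*dz,d*s+dz,th),np.degrees(th)
def rows(targets,yang=96.2,base=None):
    o=r.observe(); R=Ro.from_quat(o['tcp_rot']).as_matrix(); b=o['eef_pos'] if base is None else np.array(base)
    for T in targets: print((R.T@(T-b)/.6).round(4),T.round(4))
E
python3 - <<'E'
from path import *
print('A..');T=[tcp(.095,.06,0),tcp(.095,.0335,0)]
plan(T[1],96.2)
for a in np.linspace(0,1,6):T.append(tcp(.0816*(1-a)+a*.0459,.0335*(1-a)+a*.0321,np.radians(14.5)*a))
for d in(.053,.050,.046,.042,.038,.034,.030,.025,.02,.015,.007):
    t,th=ond(d);T.append(t);print(d,th.round(1),end=' ')
print();rows(T)
E
```

```text
A..
shift [-0.0013 -0.0469  0.1505] turn 0.0004 tooly ang 96.28 pos [ 0.5194 -0.0749  0.3948] tilt 0.03
0.053 15.7 0.05 16.8 0.046 18.4 0.042 20.0 0.038 21.7 0.034 23.3 0.03 25.0 0.025 27.1 0.02 29.3 0.015 31.5 0.007 35.0 
[-0.0013 -0.0469  0.1063] [ 0.5233 -0.1028  0.331 ]
[-0.0013 -0.0469  0.1505] [ 0.5233 -0.1028  0.3045]
[-0.0013 -0.0692  0.1505] [ 0.5247 -0.1161  0.3045]
[-0.0012 -0.084   0.151 ] [ 0.5257 -0.1249  0.3042]
[-0.0012 -0.0988  0.1517] [ 0.5266 -0.1337  0.3038]
[-0.0012 -0.1135  0.1525] [ 0.5276 -0.1425  0.3033]
[-0.0012 -0.1282  0.1535] [ 0.5285 -0.1513  0.3027]
[-0.0012 -0.1429  0.1546] [ 0.5295 -0.16    0.302 ]
[-0.0011 -0.1482  0.1577] [ 0.5298 -0.1632  0.3001]
[-0.0011 -0.1534  0.1609] [ 0.5302 -0.1663  0.2982]
[-0.0011 -0.1603  0.1652] [ 0.5306 -0.1704  0.2956]
[-0.0011 -0.1673  0.1695] [ 0.5311 -0.1746  0.293 ]
[-0.0011 -0.1743  0.1739] [ 0.5315 -0.1787  0.2904]
[-0.0011 -0.1813  0.1784] [ 0.532  -0.1829  0.2877]
[-0.0011 -0.1882  0.1829] [ 0.5324 -0.1871  0.285 ]
[-0.0011 -0.197   0.1886] [ 0.533  -0.1923  0.2816]
[-0.0011 -0.2057  0.1944] [ 0.5335 -0.1975  0.2781]
[-0.0011 -0.2144  0.2003] [ 0.5341 -0.2026  0.2746]
[-0.0011 -0.2282  0.2098] [ 0.535  -0.2109  0.2689]
```

Emit:
apply_moves --targets "0 -0.001 -0.03 0.05 0;0 -0.001 -0.047 0.11 0;0 -0.001 -0.047 0.15 0;0 -0.001 -0.069 0.15 0;0 -0.001 -0.084 0.151 0;0 -0.001 -0.099 0.152 0;0 -0.001 -0.113 0.153 0;0 -0.001 -0.113 0.153 0"

```text
time: 5.55
eef_pos: [0.5273, -0.1417, 0.3038]
tcp_rot: [-0.054, 0.999, 0.003, -0.001]
contact_force: [-1.5, 11.0, -4.5]
gripper_width: 0.143
grasp_force: 88.3
```

```bash
python3 - <<'E'
from path import *
im,_=r.grab_frame("scene"); a=im[130:250,220:370]
cv2.imwrite("pics/s2.png",cv2.resize(a,None,fx=5,fy=5,interpolation=cv2.INTER_CUBIC))
o=r.observe();print(o['time'],o['eef_pos'],o['contact_force'],o['torque'],o['gripper_width']*85.4,o['grasp_force'])
E
```

```text
5.6 [ 0.52729609 -0.141335    0.3038577 ] [-1.13380824 10.1531099  -5.01745395] [3.32476796 0.62419103 0.02609261] 12.594420601141639 87.5612485036254
```

View pics/s2.png

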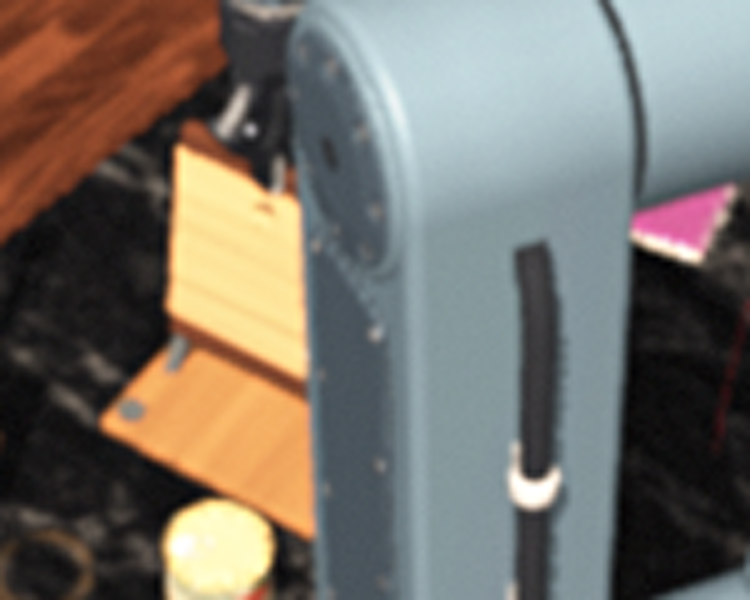

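The board is against the bar with its face visible at (240,250), about 10 N of push and the grip holding. I'll measure its actual tilt from the depth before pushing further.

```bash
cat > tilt.py <<'E'
from path import *
from rack import cloud
def fitboard(th0,n=4,show=True):
    o=r.observe();im,W=cloud("scene",n)
    P=W.reshape(-1,3);P=P[np.isfinite(P).all(1)]
    D=P-p; sv,yv,zv=D@f,D@y,D[:,2]
    # hsv colour not needed: region in front of rack
    m=(np.abs(yv)<.075)&(sv>-.03)&(sv<.13)&(zv>-.10)&(zv<.10)
    A=np.c_[sv,yv,zv][m]
    best=None;rng=np.random.default_rng(0)
    for _ in range(400):
        t=A[rng.choice(len(A),3,replace=False)]; nn=np.cross(t[1]-t[0],t[2]-t[0]); l=np.linalg.norm(nn)
        if l<1e-7: continue
        nn/=l; nn*=np.sign(nn[0])
        if nn[0]<.75: continue
        q=np.abs((A-t[0])@nn)<.002
        if best is None or q.sum()>best.sum(): best=q
    B=A[best];c0=B.mean(0);nn=np.linalg.svd(B-c0)[2][2];nn*=np.sign(nn[0])
    th=np.degrees(np.arcsin(nn[2]))
    print('time',o['time'],'inliers',len(B),'n',nn.round(3),'tilt',th.round(2),'yawerr',np.degrees(np.arctan2(nn[1],nn[0])).round(2))
    # s of front face at hole height etc
    for z in(-.0975,.0,.03,.06): print('  z',z,'front s',((c0@nn-z*nn[2])/nn[0]).round(4),end='')
    print('  y ext',np.percentile(B[:,1],[0,1,99,100]).round(4),'z ext',B[:,2].min().round(4),B[:,2].max().round(4))
    return o
if __name__=="__main__":
    fitboard(10); o=r.observe(); print(o['eef_pos'],o['contact_force'],o['gripper_width']*85.4,o['grasp_force'])
E
python3 tilt.py
```

```text
time 5.6 inliers 819 n [0.987 0.005 0.16 ] tilt 9.19 yawerr 0.28
  z -0.0975 front s 0.0915  z 0.0 front s 0.0757  z 0.03 front s 0.0709  z 0.06 front s 0.066  y ext [-0.053  -0.0451  0.0712  0.0723] z ext -0.0999 0.0778
[ 0.5273 -0.1409  0.3039] [-2.5807  9.9104 -4.2603] 12.322734687843806 86.87671700958163rack.py:10: RuntimeWarning: All-NaN slice encountered
  return A[0][0],np.nanmedian([a[2] for a in A],0)
```

Emit:
apply_moves --targets "0 0 -0.01 0.0005 0;0 0 -0.02 0.001 0;0 0 -0.03 0.0016 0;0 0 -0.03 0.0016 0;0 0 -0.03 0.0016 0"

```text
time: 6.3
eef_pos: [0.5291, -0.1579, 0.3025]
tcp_rot: [-0.054, 0.999, 0.005, -0.001]
contact_force: [-1.4, 12.5, -5.3]
gripper_width: 0.148
grasp_force: 109.7
```

```bash
python3 tilt.py 2>/dev/null
```

```text
time 6.3 inliers 784 n [0.968 0.006 0.251] tilt 14.57 yawerr 0.36
  z -0.0975 front s 0.0907  z 0.0 front s 0.0654  z 0.03 front s 0.0576  z 0.06 front s 0.0498  y ext [-0.0484 -0.0409  0.0713  0.074 ] z ext -0.0998 0.0745
[ 0.5291 -0.1577  0.3025] [-2.1631 12.7921 -4.2737] 12.642326250231402 109.47371760383248
```

Emit:
apply_moves --targets "0 0 -0.0055 0.003 0;0 0 -0.0105 0.006 0;0 0 -0.014 0.0085 0;0 0 -0.0175 0.0105 0;0 0 -0.0175 0.0105 0"

```text
time: 7.0
eef_pos: [0.5305, -0.1685, 0.2969]
tcp_rot: [-0.055, 0.998, 0.004, -0.0]
contact_force: [-1.3, 12.9, -1.1]
gripper_width: 0.142
grasp_force: 119.8
```

```bash
python3 tilt.py 2>/dev/null
```

```text
time 7.0 inliers 713 n [ 0.948 -0.004  0.319] tilt 18.6 yawerr -0.24
  z -0.0975 front s 0.0897  z 0.0 front s 0.0569  z 0.03 front s 0.0468  z 0.06 front s 0.0367  y ext [-0.0432 -0.0364  0.0708  0.0732] z ext -0.0999 0.0672
[ 0.5305 -0.1685  0.2969] [-2.9605 12.4919 -2.2594] 12.69254280709549 119.86670605838299
```

The back face is now about 8 mm past the peg tip with no rise in force, so the peg is in the hole. I'll keep following it in.

Emit:
apply_moves --targets "0 0 -0.0035 0.002 0;0 0 -0.007 0.0043 0;0 0 -0.0105 0.0065 0;0 0 -0.014 0.0087 0;0 0 -0.0175 0.011 0;0 0 -0.021 0.0132 0;0 0 -0.021 0.0132 0"

```text
time: 7.9
eef_pos: [0.5324, -0.1818, 0.2901]
tcp_rot: [-0.055, 0.998, 0.003, 0.001]
contact_force: [-2.0, 10.2, -0.4]
gripper_width: 0.149
grasp_force: 125.8
```

```bash
python3 tilt.py 2>/dev/null
```

```text
time 7.9 inliers 686 n [0.917 0.004 0.4  ] tilt 23.57 yawerr 0.23
  z -0.0975 front s 0.0893  z 0.0 front s 0.0467  z 0.03 front s 0.0337  z 0.06 front s 0.0206  y ext [-0.041  -0.0315  0.0717  0.0731] z ext -0.0998 0.0593
[ 0.5324 -0.1819  0.2901] [-1.002  10.645  -0.3339] 12.63459860408849 126.01370058953762
```

Emit:
apply_moves --targets "0 0 -0.0045 0.003 0;0 0 -0.009 0.006 0;0 0 -0.0135 0.009 0;0 0 -0.018 0.012 0;0 0 -0.0225 0.0148 0;0 0 -0.027 0.018 0;0 0 -0.0315 0.021 0;0 0 -0.036 0.024 0;0 0 -0.04 0.0265 0;0 0 -0.04 0.0265 0"

```text
time: 9.1
eef_pos: [0.5374, -0.2108, 0.2788]
tcp_rot: [-0.054, 0.999, -0.004, 0.005]
contact_force: [-0.9, -1.1, 11.9]
gripper_width: 0.003
grasp_force: 18.0
```

```bash
python3 tilt.py 2>/dev/null
```

```text
time 9.1 inliers 212 n [0.729 0.082 0.68 ] tilt 42.84 yawerr 6.44
  z -0.0975 front s 0.1322  z 0.0 front s 0.0412  z 0.03 front s 0.0132  z 0.06 front s -0.0148  y ext [-0.0644 -0.0625  0.0697  0.0703] z ext -0.0874 -0.0006
[ 0.5374 -0.2106  0.2789] [-0.9472 -0.6023 12.1884] 0.28382792547237057 17.876554266549647
```

The fingers slipped off the top edge and are shut on nothing. I'll back away upward and look.

Emit:
apply_moves --targets "0 0 0 -0.02 0;0 0 0.02 -0.06 0;0 0 0.07 -0.12 0;0 0 0.14 -0.15 0;0 -0.05 0.2 -0.15 0;0 -0.1 0.25 -0.15 0;0 -0.1 0.3 -0.15 0;0 -0.1 0.3 -0.15 0"

```text
time: 10.1
eef_pos: [0.5756, -0.0195, 0.3649]
tcp_rot: [-0.056, 0.998, -0.0, 0.002]
contact_force: [-0.4, 0.3, 0.5]
gripper_width: 0.001
grasp_force: 0.0
```

```bash
python3 tilt.py 2>/dev/null; python3 - <<'E'
from h import *
a=r.grab_frame("top")[0][120:240,260:400]
cv2.imwrite("pics/t3.png",cv2.resize(a,None,fx=5,fy=5,interpolation=cv2.INTER_CUBIC))
E
```

```text
time 10.1 inliers 763 n [0.817 0.007 0.577] tilt 35.24 yawerr 0.49
  z -0.0975 front s 0.0889  z 0.0 front s 0.02  z 0.03 front s -0.0012  z 0.06 front s -0.0224  y ext [-0.0633 -0.0557  0.0723  0.0746] z ext -0.0998 0.0383
[ 0.5751 -0.0237  0.3636] [-0.2461  0.6464  0.056 ] -0.039172599472131 0.0
```

View pics/t3.png

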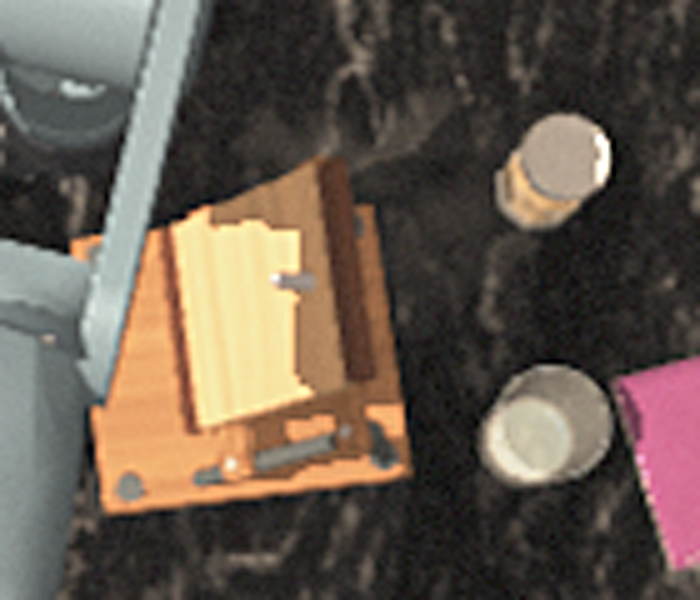

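The board hangs on the peg (tip at (290,280)), flat at 35.2° with its front face 14 mm off the rail plane. It looks straight to within a few degrees, and the arm is clear.

```bash
python3 -c "
from station import r
print(r.hand_in())"
```

```text
the job is handed in; nothing more can be done
None
```

The board hangs flat on the peg and close to straight, with the arm clear, and the job is handed in at about 10 s; the fingers slipped off its top edge on the last push instead of letting go, and the verdict was not reported.

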